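Put three mixed-up carvings back on their own plinths

ROBOT

A 6-joint arm with a two-finger parallel gripper is mounted at the origin on the work surface. World frame = base frame: x ahead of the robot, y to its left, z up, the work surface at z = 0. Lengths are in mm, angles in rad, forces in N, time in s.
With the tool pointing down it reaches from about 325 to 775 mm from the base axis. Payload 9.3 kg.
Tool frame: the origin (TCP) lies on the centre line of the jaws, within the pads' length; the fingertips stand 25 mm ahead of it and the grasp point (between the pads) lies 6 mm ahead of it; z points along the fingers, y is the line along which they close (so a half turn about z gives the same grasp; the last joint's range is limited). The gripper opens to 85 mm and grips with 20 to 120 N. Pads are 22 mm wide; open, the fingers measure 114 mm over their backs; the gripper's body (76 mm by 85 mm) begins 54 mm behind the grasp point. The pads swing forward as they close: fully open they stand 13 mm farther back than shut.
Start: joints at [1.118, 0.259, 0.021, 1.334, 0, 1.418], TCP at [162.432, 525.464, 256.279] pointing down, gripper open.
Joint ranges: [-3.04, 3.04], [-0.91, 1.82], [-1.04, 1.36], [-1.92, 1.95], [-1.52, 1.45], [-3.14, 3.14]. Speed limits (rad/s): [2.22, 2.22, 2.79, 3.14, 3.14, 3.14].

INTERFACE

Orientations are given as a rotation vector (axis times angle).
In Python, from plant import state, snapshot, camera_params, hand_in gives the robot as it stands.
- The arm moves only by the tool servo_tool, never from a script. Its argument "targets" is text: rows parted by semicolons, each of 5 numbers parted by spaces: the shift along the tool's x, y, z in cm, then the turn about the tool's z in degrees, then the finger opening in cm, from 0 to 8.54. A call has 1 to 10 rows; each row shifts and turns the commanded pose from where the row before left it, along the tool's axes as they then stand; what a row does not reach is not made up. A row lasts 1/10 s, in which the tool goes at most 50 mm and 8.59 degrees, less where a joint would pass 70% of its speed; a pose out of reach is approached as far as the arm can. A call with a gripper value outside its range is refused whole. The fingers move at their own pace and stop on an object; "force" is the grip in N (left out, the last holds). Time passes only in rows, so rows that do not move let the fingers close. It gives the time, the measured TCP pose, the force, the opening and the grip force at its end, in the units of the state.
- state(): the state, without advancing time (a new reading comes with each control period).
- snapshot(name): name is "scene" or "top" or "wrist"; returns the picture (400x640x3 uint8, blue, green, red); there is no depth.
- camera_params(name): a dict with "intrinsics" (3x3 intrinsics, pixels), "R" (3x3) and "t" (3): a world point X has camera coordinates R X + t. Camera axes: x right, y down, z forward; pixel columns grow to the right and rows downward; lengths in mm; the calibration is good to about 2 mm. A picture is of the moment at which its call begins: read the wrist's pose just before it. camera_params takes no time and is no camera call; for the wrist camera it gives the pose at the moment of the call.
- hand_in(): hands the job in; it is judged then, once.
The state is a dict: "time_s": time; "joint_pos": joint angles; "qd": joint speeds; "tau": joint torques, N m; "ee_pos": TCP position; "tool_rot": TCP orientation; "ft_force": force on the tool from outside, world axes, zero at the start; "wrist_torque": the same for the moment, N m; "finger_gap": opening from 0.0 (shut) to 1.0 (fully open); "finger_force": force on a finger pad.
Only numpy, scipy, OpenCV 4.12 (cv2) and the standard library are available. Lean on these libraries where they do the work, as an engineer would, in place of code of your own. Each camera call takes 0.05 s, during which the arm holds its last target. There are 200 camera calls.

TASK

The three carvings on show at the carver's bench stand on each other's plinths. Put each one, upright and centred, on the plinth that has the shape of its own foot: the owl on the round one, the cactus on the square one and the horse on the oblong one, with the horse lengthwise and the cactus's foot square to its plinth. As every plinth is taken, first stand one carving by itself near the middle of the empty cork block and let go of it while you move the others; do not tip any carving over, and do not shift or tip the varnish jar and the little saint.

Things in the scene. Friction and masses are not known exactly. Their poses are not given: they have to be found in the camera images.
- owl: carved wooden owl, 117 high, with a round foot 76 in diameter, 12 thick; from 26 to 88 above its underside the body is an upright cylinder 48 in diameter, to be gripped from any side (thin wing reliefs at +y and -y, ear tufts on top). 0.15 kg. Starts on the square plinth. Origin: centre of the foot's underside; z up; it looks along -x. Sizes in mm.
- horse: carved wooden horse, 130 high, with an oblong foot 120 (x) by 60 (y), 12 thick; the trunk is a block 84 long (x), 32 wide (y), 48 to 82 above the underside: grip it across y at its middle. Neck at x = 28 to 60, head to +x (to x = 82), tail at x = -57. 0.16 kg. Starts on the round plinth. Origin: centre of the foot's underside; z up. Sizes in mm.
- cactus: carved wooden column cactus, 122 high, with a square foot 70 by 70, 12 thick; upright column 35 in diameter; two arms, 16 thick, at y = +36 (36 to 88 above the underside) and y = -36 (26 to 72), so grip the column along x, above 70 or so. 0.14 kg. Starts on the oblong plinth. Origin: centre of the foot's underside; z up. Sizes in mm.
- round_plinth: round pale wooden plinth, 124 in diameter, 25 high, flat top, fixed to the bench. Place of the owl. Origin: centre of its underside (on the bench); z up. Sizes in mm.
- square_plinth: square pale wooden plinth, 110 by 110, 25 high, flat top, fixed to the bench. Place of the cactus. Origin: centre of its underside; x and y along its edges. Sizes in mm.
- oblong_plinth: oblong pale wooden plinth, 150 (x) by 85 (y), 25 high, flat top, fixed to the bench. Place of the horse, the horse's x along this x, either way round. Origin: centre of its underside. Sizes in mm.
- cork_block: flat square block of brown cork, 140 by 140, 20 high, empty at the start, fixed to the bench: the free spot. Origin: centre of its underside; x and y along its edges. Sizes in mm.
- varnish: bystander: amber glass jar with a steel lid, 56 in diameter, 75 high, loose on the bench. Origin: centre of its underside. Sizes in mm.
- saint: bystander: small pale wooden saint, a robed figure 48 in diameter at the foot and 114 high, loose on the bench. Origin: centre of its underside. Sizes in mm.
Not all that is in view belongs to the job. What is shaped like the horse but white or yellow is not meant.

How it is judged (in metres and radians):
On the way:
1. one of the three carvings stands upright and released on the cork block, its foot's centre within 45 mm of the block's centre (((horizontal distance between owl and cork_block below 0.045 m and z of owl in the frame of cork_block between 0.016 and 0.024 m and contact force between the fingers and owl below 0.2 N and linear speed of owl below 0.03 m/s and angular speed of owl below 0.2 rad/s and angle between owl's own z axis and vertical below 0.1 rad) or (horizontal distance between horse and cork_block below 0.045 m and z of horse in the frame of cork_block between 0.016 and 0.024 m and contact force between the fingers and horse below 0.2 N and linear speed of horse below 0.03 m/s and angular speed of horse below 0.2 rad/s and angle between horse's own z axis and vertical below 0.1 rad) or (horizontal distance between cactus and cork_block below 0.045 m and z of cactus in the frame of cork_block between 0.016 and 0.024 m and contact force between the fingers and cactus below 0.2 N and linear speed of cactus below 0.03 m/s and angular speed of cactus below 0.2 rad/s and angle between cactus's own z axis and vertical below 0.1 rad))), for 0.2 s.
At the end, for the whole second after the job is handed in: Owl on the round, cactus on the square, horse on the oblong plinth: each upright (0.1 rad), foot flat on the top (4 mm), centred within 15 mm, released, at rest; horse along the plinth's length within 0.25 rad (either way round), cactus square to its plinth within 0.25 rad (any of four ways) (horizontal distance between owl and round_plinth below 0.015 m and z of owl in the frame of round_plinth between 0.021 and 0.029 m and contact force between the fingers and owl below 0.2 N and linear speed of each of owl, horse, cactus below 0.03 m/s and angular speed of each of owl, horse, cactus below 0.2 rad/s and angle between each of owl, horse, cactus's own z axis and vertical below 0.1 rad and horizontal distance between horse and oblong_plinth below 0.015 m and z of horse in the frame of oblong_plinth between 0.021 and 0.029 m and contact force between the fingers and horse below 0.2 N and horizontal distance between cactus and square_plinth below 0.015 m and z of cactus in the frame of square_plinth between 0.021 and 0.029 m and contact force between the fingers and cactus below 0.2 N and angle between the x axis of horse and the x axis of oblong_plinth, either way round below 0.25 rad and (angle between the x axis of cactus and the x axis of square_plinth, either way round below 0.25 rad or angle between the x axis of cactus and the y axis of square_plinth, either way round below 0.25 rad)); the robot touches nothing.
It fails at once if a carving is tipped over (more than 0.7 rad) (angle between any of owl, horse, cactus's own z axis and vertical above 0.7 rad).
It fails at once if the varnish jar or the saint is shifted by more than 25 mm or tipped by more than 0.5 rad (distance of any of varnish, saint from where it was at the start of the episode above 0.025 m or angle between any of varnish, saint's own z axis and vertical above 0.5 rad).
It also fails if it takes over 128 s, if anything falls off the work surface, if the arm or the gripper's body presses on something with over 40 N, if the wrist force passes 120 N, or if a joint passes its speed limit or range.

## Working session

There is one attempt and no reset: what is moved stays moved. The work goes in short steps, Python scripts to look and compute and a tool call to move; the robot and the scene stay as the last step left them, time stands still between calls to the robot, and variables do not carry over. Pictures are saved under pics/ and viewed, at most 14 in all, crops included, and the job is handed in when it is done.

Besides the shell and the picture viewer there is one more tool, called in YAML: its name, and indented under it one key for each argument. servo_tool: Moves the arm, as the interface text tells. Its arguments: {"type":"object","properties":{"targets":{"type":"string"},"force":{"type":"number"}},"required":["targets"]}

```bash
ls; mkdir -p pics; python3 - <<'E'
from plant import *
import cv2
for n in("scene","top"):
    cv2.imwrite(f"pics/{n}0.png",snapshot(n)); p=camera_params(n); print(n,p)
s=state();print({k:s[k] for k in("time_s","ee_pos","tool_rot","finger_gap")})
E
```

```text
pics
scene {'intrinsics': array([[362.68303613,   0.        , 320.26084456],
       [  0.        , 362.68303613, 199.06839738],
       [  0.        ,   0.        ,   1.        ]]), 'R': array([[ 0.2266643 ,  0.97394736,  0.00705958],
       [ 0.69867193, -0.15754161, -0.6978812 ],
       [-0.67858738,  0.16311708, -0.71617874]]), 't': array([-193.94550957, -266.64975328, 1323.32975182])}
top {'intrinsics': array([[378.31336959,   0.        , 322.65756694],
       [  0.        , 378.31336959, 195.80393151],
       [  0.        ,   0.        ,   1.        ]]), 'R': array([[-0.01018003, -0.99969045,  0.02270184],
       [-0.99341079,  0.00751907, -0.1143611 ],
       [ 0.114155  , -0.02371645, -0.99317983]]), 't': array([  96.79509244,  430.2474851 , 1147.97210112])}
{'time_s': 0.1, 'ee_pos': array([162.34893224, 525.27810468, 255.74412474]), 'tool_rot': array([-4.69157610e-01, -3.10601469e+00,  1.72874761e-03]), 'finger_gap': 1.0005446138409901}
```

View pics/top0.png

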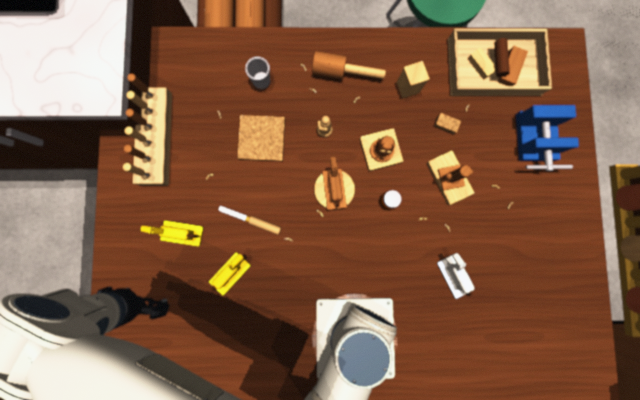

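View pics/scene0.png

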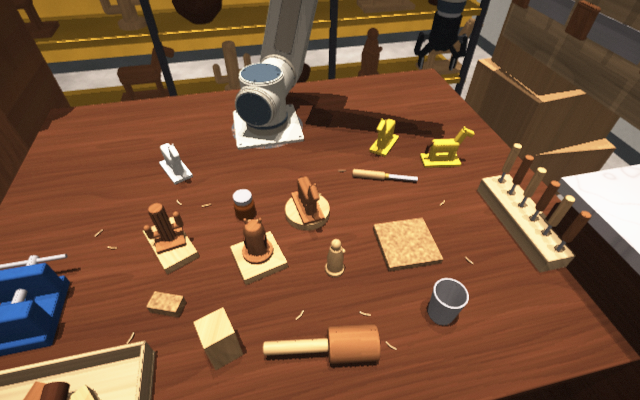

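The candidates for each item (top pixels):
- **Horse:** the brown one at (335,187). The yellow ones at (180,233) and (230,273) and the white one at (456,275) are decoys.
- **Owl:** (383,148).
- **Cactus:** (453,176).
- **Cork block:** (261,137), not the small cork offcut at (448,122).
- **Bystanders:** the saint at (324,126) and the jar at (392,200).

I'll check these in a close crop.

```bash
cat > h.py <<'E'
from plant import *
import cv2, numpy as np
def ray(n,uv,z,p=None):
    p=p or camera_params(n); K,R,t=p["intrinsics"],p["R"],np.array(p["t"])
    c=-R.T@t; d=R.T@np.linalg.solve(K,[uv[0],uv[1],1]); return c+d*(z-c[2])/d[2]
def proj(n,X,p=None):
    p=p or camera_params(n); x=p["R"]@np.array(X,float)+p["t"]; x=p["intrinsics"]@x; return x[:2]/x[2]
def tool():
    s=state(); R,_=cv2.Rodrigues(np.array(s["tool_rot"])); return s,R
E
python3 - <<'E'
from h import *
im=cv2.imread("pics/top0.png")
c=cv2.resize(im[100:225,225:485],None,fx=3,fy=3,interpolation=cv2.INTER_CUBIC);cv2.imwrite("pics/crop0.png",c)
for n,uv,z in[("cork",(261,137),20),("round",(334.5,189),25),("sq",(382,149),25),("obl",(451,178),25),("saint",(324,130),10),("jar",(392,200),75)]: print(n,ray("top",uv,z).round())
E
```

```text
cork [619. 285.  20.]
round [452.  56.  25.]
sq [578. -95.  25.]
obl [ 484. -310.   25.]
saint [644.  86.  10.]
jar [ 411. -112.   75.]
```

View pics/crop0.png

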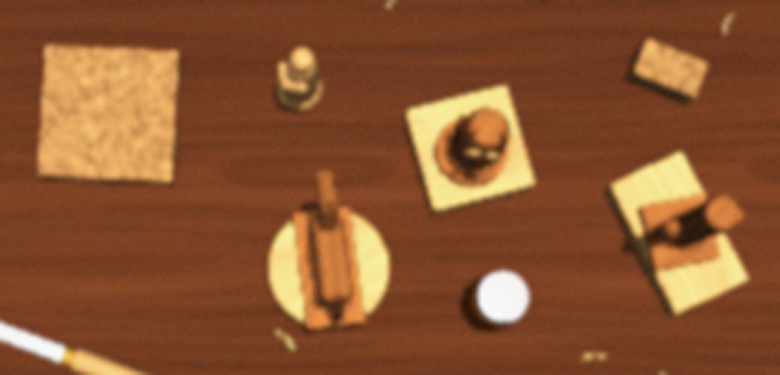

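The crop confirms them: the brown horse stands on the round plinth (crop 330,265), head towards world +x. The owl is on the square plinth (470,150), the cactus on the oblong one (690,230), and the cork is empty (108,113). I'll go above the horse for a close look.

```bash
cat >> h.py <<'E'
def go(x,y,z,yaw=None):
    "print shift in tool cm (at present axes) and turn about tool z in deg, yaw = world angle of tool y (deg, mod 180)"
    s,R=tool(); d=R.T@(np.array([x,y,z])-s["ee_pos"])/10
    cur=np.degrees(np.arctan2(R[1,1],R[0,1])); 
    t=None if yaw is None else -((yaw-cur+90)%180-90)
    print("t",round(s["time_s"],2),"ee",np.round(s["ee_pos"],1),"yawY",round(cur,1),"tiltz",R[:,2].round(3),"shift cm",d.round(2),"turn",t,"j6",round(s["joint_pos"][5],2))
E
python3 -c "
from h import *
go(400,56,330,95)"
```

```text
t 0.1 ee [162.3 525.3 255.7] yawY 72.8 tiltz [-0.001 -0.001 -1.   ] shift cm [-36.56 -37.82  -7.39] turn -22.178967666074044 j6 1.42
```

servo_tool:
  targets: "-2.3 -2.36 -1 0 8.5;-2.3 -2.36 -1 0 8.5;-2.3 -2.36 -1 0 8.5;-2.3 -2.36 -1 0 8.5;-2.3 -2.36 -1 0 8.5;-2.3 -2.36 -1 0 8.5;-2.3 -2.36 -1 0 8.5;-2.3 -2.36 0 0 8.5"
  force: 40

```text
time_s: 0.9
ee_pos: [283.0, 289.7, 327.2]
tool_rot: [0.469, 3.105, 0.002]
ft_force: [0.7, 0.4, -0.2]
finger_gap: 0.992
finger_force: 0.0
```

servo_tool:
  targets: "-2.3 -2.36 0 0 8.5;-2.3 -2.36 0 0 8.5;-2.3 -2.36 0 0 8.5;-2.3 -2.36 0 0 8.5;-2.3 -2.36 0 0 8.5;-2.3 -2.36 0 0 8.5;-2.3 -2.36 0 0 8.5;-2.3 -2.36 0 0 8.5;0 0 0 0 8.5"

```text
time_s: 1.8
ee_pos: [403.8, 53.4, 325.6]
tool_rot: [-0.475, -3.105, 0.001]
ft_force: [0.8, 0.1, -0.2]
finger_gap: 0.995
finger_force: 0.0
```

servo_tool:
  targets: "0 0 0 -7.4 8.5;0 0 0 -7.4 8.5;0 0 0 -7.4 8.5;0 0 0 0 8.5;0 0 0 0 8.5"

```text
time_s: 2.3
ee_pos: [402.3, 56.3, 326.2]
tool_rot: [0.132, -3.139, -0.0]
ft_force: [-0.9, 0.6, -0.3]
finger_gap: 0.996
finger_force: 0.0
```

```bash
python3 -c "
from h import *
go(452,56,330,95)
p=camera_params('wrist');cv2.imwrite('pics/w1.png',snapshot('wrist'))
c=-p['R'].T@p['t'];print(c,p['R'],p['intrinsics'][0]);np.savez('w1.npz',**p)
print(proj('wrist',(452,56,25),p))"
```

```text
t 2.3 ee [402.3  56.3 326.2] yawY 94.8 tiltz [-0.  0. -1.] shift cm [-4.95 -0.45 -0.38] turn -0.1736466249426769 j6 -0.15
[322.86205767  49.18681203 444.31084781] [[-8.42694961e-02  9.96442992e-01  1.27329965e-04]
 [ 9.48010873e-01  8.01342211e-02  3.07983589e-01]
 [ 3.06877885e-01  2.60743320e-02 -9.51391661e-01]] [336.80264867   0.         321.53497811]
[318.35160131 195.89864807]
```

View pics/w1.png

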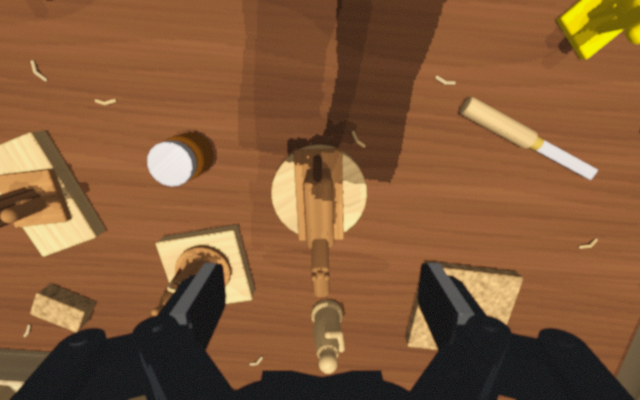

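The horse on the round plinth is at (319,193), with the owl at lower left (203,267) and the cork at lower right (465,305). I'll overlay projected outlines to refine the poses.

```bash
cat >> h.py <<'E'
def outline(cx,cy,z,yaw,w=None,h=None,d=None):
    if d: a=np.linspace(0,2*np.pi,73); q=np.c_[np.cos(a),np.sin(a)]*d/2
    else: q=np.array([[w,h],[w,-h],[-w,-h],[-w,h],[w,h]])/2
    a=np.radians(yaw); r=np.array([[np.cos(a),-np.sin(a)],[np.sin(a),np.cos(a)]])
    q=q@r.T+[cx,cy]; return np.c_[q,np.full(len(q),z)]
def overlay(im,n,p,items,box,f,out):
    u0,v0,u1,v1=box; c=cv2.resize(im[v0:v1,u0:u1],None,fx=f,fy=f,interpolation=cv2.INTER_CUBIC)
    for k,o in enumerate(items):
        q=(np.array([proj(n,X,p) for X in o])+.5-[u0,v0])*f
        cv2.polylines(c,[np.round(q).astype(int)],False,[(255,0,0),(0,255,0),(255,255,0),(255,0,255)][k%4],1)
    cv2.imwrite(out,c)
E
python3 - <<'E'
from h import *
p=dict(np.load('w1.npz')); im=cv2.imread('pics/w1.png'); top=cv2.imread('pics/top0.png')
hsv=cv2.cvtColor(im,cv2.COLOR_BGR2HSV)
for n,uv in[("pale",(285,200)),("foot",(300,225)),("trunk",(320,205)),("bench",(400,220)),("sq",(180,245)),("cork",(480,290))]: print(n,hsv[uv[1],uv[0]])
pt=ray('top',(0,0),0)
for n,uv in[("cork tl",(447,263)),("tr",(521,274)),("sq tl",(158,242)),("tr",(238,228)),("br",(252,300)),("round l",(271,193)),("round r",(367,193)),("t",(319,147))]:
    print(n,ray('wrist',uv,20 if 'cork' in n else 25,p).round(1))
I=[outline(*ray('wrist',(319,193),25,p)[:2],25,0,d=124),outline(*ray('wrist',(319.5,194),37,p)[:2],37,4,120,60),
 outline(578,-95,25,15,110,110),outline(619,285,20,-3,140,140)]
overlay(im,'wrist',p,I,(150,130,540,360),2,'pics/o1.png')
E
```

```text
pale [ 19 102 248]
foot [ 16 148 212]
trunk [ 15 153 195]
bench [ 12 159 151]
sq [ 23  88 248]
cork [ 18 113 235]
cork tl [536.9 244.7  20. ]
tr [542.6 349.7  25. ]
sq tl [ 535.9 -156.4   25. ]
tr [506.1 -47.9  25. ]
br [617.1 -26.8  25. ]
round l [453.3  -5.6  25. ]
round r [442.7 118.7  25. ]
t [388.5  51.6  25. ]
```

View pics/o1.png

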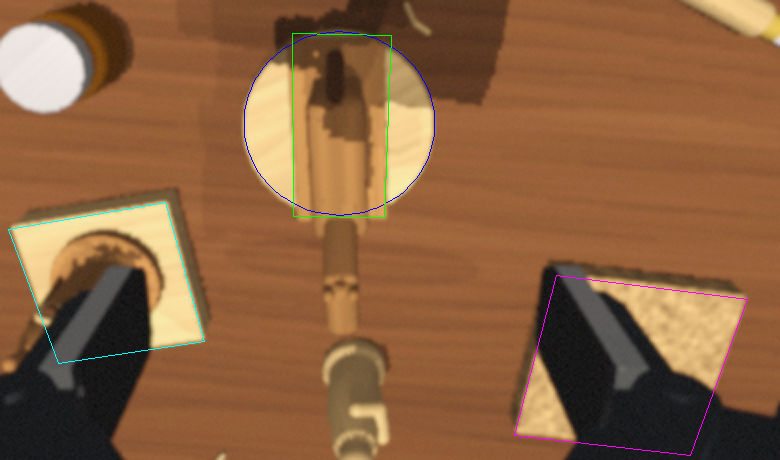

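```bash
python3 - <<'E'
from h import *
p=dict(np.load('w1.npz'))
print(ray('wrist',(319,193),25,p),ray('wrist',(319.5,194),37,p))
X=ray('wrist',(319.5,194),37,p)
a=np.radians(4); go(X[0]-5*np.cos(a),X[1]-5*np.sin(a),107,94)
E
```

```text
[448.0021718   56.51871904  25.        ] [445.68117467  57.04620269  37.        ]
t 2.35 ee [402.3  56.3 326.2] yawY 94.8 tiltz [-0.  0. -1.] shift cm [-3.83 -0.28 21.92] turn 0.8400449331988966 j6 -0.15
```

servo_tool:
  targets: "-1.9 -0.14 0 0.8 8.5;-1.9 -0.14 0 0 8.5;0 0 4 0 8.5;0 0 4 0 8.5;0 0 4 0 8.5;0 0 4 0 8.5;0 0 3 0 8.5;0 0 2 0 8.5;0 0 0.9 0 8.5;0 0 0 0 8.5"

```text
time_s: 3.35
ee_pos: [440.1, 56.4, 106.6]
tool_rot: [0.114, -3.138, -0.0]
ft_force: [0.1, -0.6, 0.4]
finger_gap: 0.993
finger_force: 0.0
```

servo_tool:
  targets: "0 0 0 0 2;0 0 0 0 2;0 0 0 0 2;0 0 0 0 2;0 0 0 0 2;0 0 0 0 2;0 0 0 0 2;0 0 0 0 2"

```text
time_s: 4.15
ee_pos: [441.1, 56.2, 108.2]
tool_rot: [-0.116, 3.138, -0.001]
ft_force: [-1.2, 0.2, 5.6]
finger_gap: 0.371
finger_force: 39.2
```

servo_tool:
  targets: "0 0 -1 0 2;0 0 -2 0 2;0 0 -3 0 2;0 0 -3 0 2;0 0 -3 0 2;0 0 0 0 2;0 0 0 0 2"

```text
time_s: 4.85
ee_pos: [440.6, 56.3, 227.8]
tool_rot: [-0.116, 3.138, -0.0]
ft_force: [-0.5, -0.7, -2.1]
finger_gap: 0.368
finger_force: 39.7
```

```bash
python3 - <<'E'
from h import *
p=camera_params('wrist');cv2.imwrite('pics/w2.png',snapshot('wrist'));cv2.imwrite('pics/s2.png',snapshot('scene'));np.savez('w2.npz',**p)
print(state()['ft_force'],state()['finger_force'],state()['finger_gap'])
a=np.radians(4); go(619-5*np.cos(a),285-5*np.sin(a),230)
E
```

```text
[ 0.50102779 -0.35477723 -1.58714489] 39.7149932384491 0.3704385469449695
t 4.95 ee [440.   56.3 226.5] yawY 94.2 tiltz [-0.002  0.    -1.   ] shift cm [-19.03  21.49  -0.38] turn None j6 -0.14
```

View pics/w2.png

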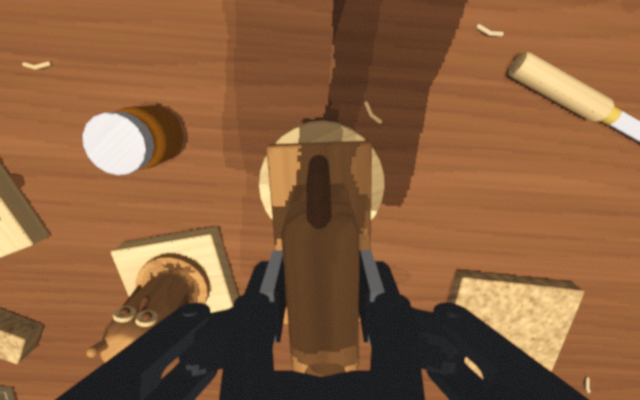

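Horse held upright, with the tail edge of its foot at rows 142–146.

```bash
python3 - <<'E'
from h import *
p=dict(np.load('w2.npz'))
A=ray('wrist',(268,146.5),156,p);B=ray('wrist',(371,142.5),156,p);m=(A+B)/2;d=(B-A)[:2];print(A,B,np.linalg.norm(d))
ax=np.array([d[1],-d[0]])/np.linalg.norm(d);print('yaw',np.degrees(np.arctan2(ax[1],ax[0])),'centre',m[:2]+60*ax,'ee',state()['ee_pos'])
E
```

```text
[392.79877628  22.10588206 156.        ] [386.2950047   79.68081497 156.        ] 57.94110755866013
yaw 6.444917352523037 centre [449.16770412  57.62822659] ee [439.99290124  56.31656139 226.46416756]
```

servo_tool:
  targets: "-2 2.2 0 0 2;-2 2.2 0 0 2;-2 2.2 0 0 2;-2 2.2 0 0 2;-2 2.2 0 0 2;-2 2.2 0 0 2;-2 2.2 0 0 2;-2 2.2 0 0 2;-2 2.2 0 0 2;-1 1.7 -0.3 0 2"

```text
time_s: 5.95
ee_pos: [614.8, 285.8, 227.5]
tool_rot: [0.116, -3.136, 0.001]
ft_force: [0.2, 0.2, -2.1]
finger_gap: 0.365
finger_force: 39.8
```

servo_tool:
  targets: "0 0 4 0 2;0 0 4 0 2;0 0 2 0 2;0 0 1 0 2;0 0 0 0 2"

```text
time_s: 6.45
ee_pos: [613.4, 284.4, 118.1]
tool_rot: [0.115, -3.136, 0.002]
ft_force: [-0.9, 0.2, -0.4]
finger_gap: 0.367
finger_force: 39.8
```

```bash
python3 - <<'E'
from h import *
go(615,285,105)
E
```

```text
t 6.45 ee [613.4 284.4 118.1] yawY 94.2 tiltz [-0.004 -0.001 -1.   ] shift cm [-0.16  0.05  1.31] turn None j6 0.24
```

servo_tool:
  targets: "0 0 0.6 0 2;0 0 0.4 0 2;0 0 0.3 0 2;0 0 0.2 0 2;0 0 0 0 2"

```text
time_s: 6.95
ee_pos: [614.2, 284.7, 105.3]
tool_rot: [-0.116, 3.139, 0.0]
ft_force: [0.6, 0.8, -1.9]
finger_gap: 0.372
finger_force: 39.9
```

servo_tool:
  targets: "0 0 0.1 0 2;0 0 0.1 0 2;0 0 0 0 2"

```text
time_s: 7.25
ee_pos: [614.3, 284.7, 103.4]
tool_rot: [-0.116, 3.139, 0.0]
ft_force: [0.7, 0.8, -1.5]
finger_gap: 0.367
finger_force: 39.9
```

servo_tool:
  targets: "0 0 0 0 3.6;0 0 0 0 4.4;0 0 0 0 8.5;0 0 0 0 8.5;0 0 0 0 8.5;0 0 0 0 8.5;0 0 -2 0 8.5;0 0 -4 0 8.5;0 0 -4 0 8.5;0 0 -4 0 8.5"

```text
time_s: 8.25
ee_pos: [614.0, 284.6, 244.8]
tool_rot: [0.116, -3.139, 0.0]
ft_force: [1.3, 0.6, 0.0]
finger_gap: 0.993
finger_force: 0.0
```

```bash
python3 - <<'E'
from h import *
go(510,-95,330,105)
p=camera_params('wrist');cv2.imwrite('pics/w3.png',snapshot('wrist'));np.savez('w3.npz',**p)
E
```

```text
t 8.25 ee [614.  284.6 244.8] yawY 94.2 tiltz [-0. -0. -1.] shift cm [ 13.17 -37.09  -8.51] turn -10.775759484545063 j6 0.24
```

View pics/w3.png

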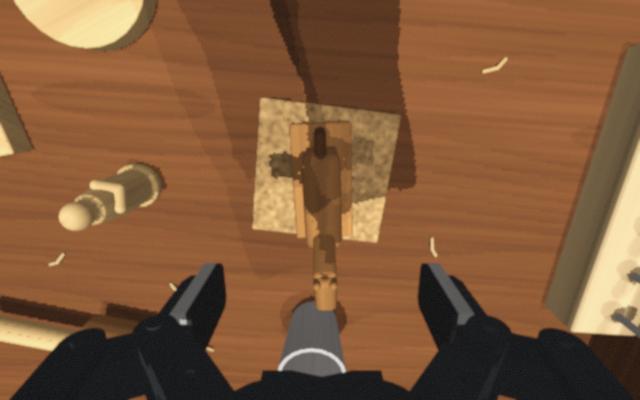

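Horse stands centred on the cork (foot's tail edge at (291,123)–(351,121)). Next is the owl.

servo_tool:
  targets: "1.3 -3.7 -0.8 0 8.5;1.3 -3.7 -0.8 0 8.5;1.3 -3.7 -0.8 0 8.5;1.3 -3.7 -0.8 0 8.5;1.3 -3.7 -0.8 0 8.5;1.3 -3.7 -0.8 0 8.5;1.3 -3.7 -0.8 0 8.5;1.3 -3.7 -0.8 0 8.5;1.3 -3.7 -0.8 0 8.5;1.3 -3.7 -0.8 0 8.5"

```text
time_s: 9.3
ee_pos: [511.2, -95.2, 323.6]
tool_rot: [-0.116, 3.139, -0.0]
ft_force: [0.4, 0.2, 0.0]
finger_gap: 0.996
finger_force: 0.0
```

servo_tool:
  targets: "0 0 0 0 8.5;0 0 0 0 8.5;0 0 0 0 8.5"

```text
time_s: 9.6
ee_pos: [511.9, -93.2, 323.0]
tool_rot: [0.116, -3.139, -0.001]
ft_force: [-0.1, -0.0, -0.6]
finger_gap: 0.994
finger_force: 0.0
```

```bash
python3 - <<'E'
from h import *
p=camera_params('wrist');im=snapshot('wrist');cv2.imwrite('pics/w4.png',im);np.savez('w4.npz',**p)
go(578,-95,100)
print(proj('wrist',(578,-95,25),p),proj('wrist',(484,-310,25),p))
I=[outline(578,-95,25,15,110,110),outline(578,-95,37,0,d=76),outline(484,-310,25,27,150,85),outline(578,-95,113,0,d=48)]
overlay(im,'wrist',p,I,(0,80,400,380),2,'pics/o4.png')
E
```

```text
t 9.65 ee [512.  -92.9 323. ] yawY 94.3 tiltz [-0.  0. -1.] shift cm [-6.58 -0.71 22.3 ] turn None j6 -0.42
[316.67346866 208.47268247] [144.53214336 122.76762174]
```

View pics/o4.png

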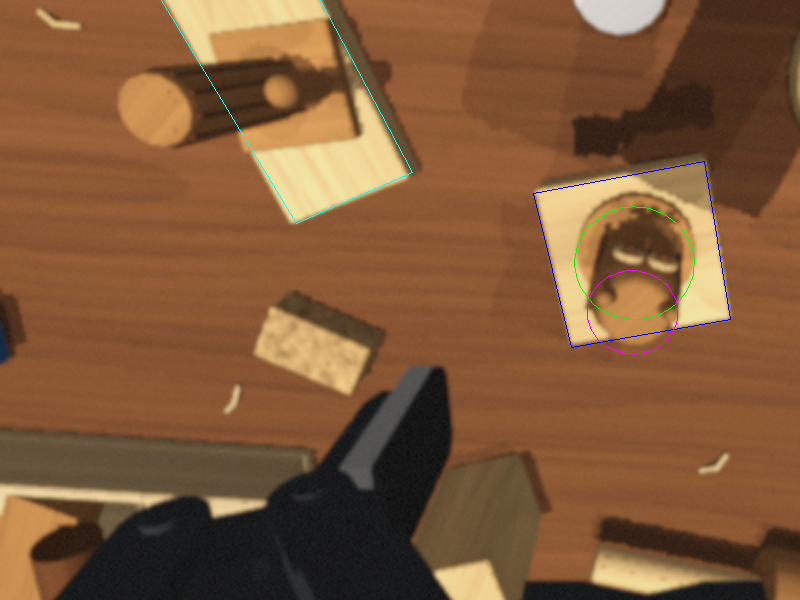

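Plinth outlines fit. The owl's foot centre is at crop (636,251), about 8 mm nearer than I assumed. The cactus column lies at crop left.

```bash
python3 - <<'E'
from h import *
p=dict(np.load('w4.npz'))
X=ray('wrist',(636.5/2-.5,80+251/2-.5),37,p);print(X); go(X[0],X[1],100,49)
for u in((578,250),(695,250),(636,193)): print(ray('wrist',(u[0]/2-.5,80+u[1]/2-.5),37,p))
E
```

```text
[569.05469076 -94.09762541  37.        ]
t 9.65 ee [512.  -92.9 323. ] yawY 94.3 tiltz [-0.  0. -1.] shift cm [-5.69 -0.55 22.3 ] turn 45.28599739876374 j6 -0.42
[ 571.126497   -131.06824023   37.        ]
[565.64984941 -57.21865328  37.        ]
[531.45984134 -97.06873689  37.        ]
```

servo_tool:
  targets: "-1.9 -0.18 0 0 8.5;-1.9 -0.18 0 0 8.5;-1.9 -0.2 0 0 8.5;0 0 0 7.5 8.5;0 0 0 7.5 8.5;0 0 0 7.5 8.5;0 0 2 7.5 8.5;0 0 3 7.5 8.5;0 0 3 7.5 8.5;0 0 3 0 8.5"

```text
time_s: 10.65
ee_pos: [569.2, -93.7, 211.9]
tool_rot: [-1.098, -2.943, -0.0]
ft_force: [0.2, 0.2, 0.2]
finger_gap: 0.992
finger_force: 0.0
```

servo_tool:
  targets: "0 0 3 0 8.5;0 0 3 0 8.5;0 0 2.5 0 8.5;0 0 1.8 0 8.5;0 0 0.9 0 8.5;0 0 0 0 8.5"

```text
time_s: 11.25
ee_pos: [568.8, -94.1, 100.2]
tool_rot: [-1.092, -2.943, -0.0]
ft_force: [-0.2, -0.6, 0.1]
finger_gap: 0.997
finger_force: 0.0
```

servo_tool:
  targets: "0 0 0 0 4;0 0 0 0 4;0 0 0 0 4;0 0 0 0 4;0 0 0 0 4;0 0 0 0 4;0 0 0 0 4"

```text
time_s: 11.95
ee_pos: [569.8, -95.3, 102.6]
tool_rot: [1.094, 2.942, 0.001]
ft_force: [0.8, 2.0, 6.8]
finger_gap: 0.552
finger_force: 41.9
```

servo_tool:
  targets: "0 0 -1 0 4;0 0 -2 0 4;0 0 -3 0 4;0 0 -3 0 4;0 0 -3 0 4;0 0 0 0 4;0 0 0 0 4"

```text
time_s: 12.65
ee_pos: [569.1, -95.4, 221.8]
tool_rot: [1.094, 2.944, -0.0]
ft_force: [-0.6, -0.7, -1.9]
finger_gap: 0.55
finger_force: 41.6
```

```bash
python3 - <<'E'
from h import *
go(448,56.5,220)
p=camera_params('wrist');im=snapshot('wrist');np.savez('w5.npz',**p)
e=state()['ee_pos']
I=[outline(e[0],e[1],e[2]-100+37,0,d=76)]
overlay(im,'wrist',p,I,(120,60,520,360),2,'pics/o5.png')
E
```

```text
t 12.65 ee [569.1 -95.4 221.8] yawY 49.2 tiltz [ 0.001 -0.    -1.   ] shift cm [19.09  3.59  0.16] turn None j6 0.4
```

View pics/o5.png

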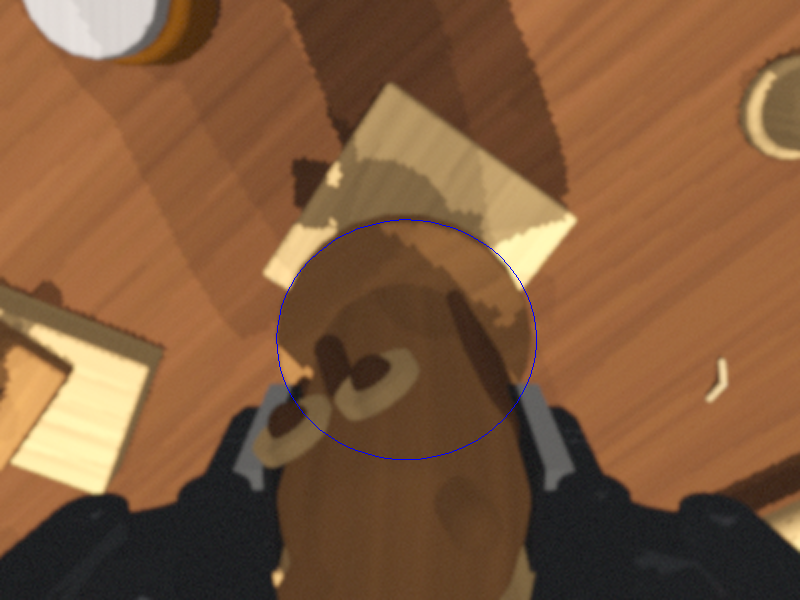

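The owl's foot coincides with the circle centred at the TCP, so it is held centred. Next I move it to the round plinth.

servo_tool:
  targets: "3 0.6 0 0 4;3.2 0.6 0 0 4;3.2 0.6 0 0 4;3.2 0.6 0 0 4;3.2 0.6 0 0 4;3.3 0.6 0 0 4;0 0 4 0 4;0 0 4 0 4;0 0 2 0 4;0 0 0 0 4"

```text
time_s: 13.7
ee_pos: [445.4, 56.9, 118.0]
tool_rot: [-1.092, -2.938, 0.003]
ft_force: [-0.1, 0.2, -1.4]
finger_gap: 0.55
finger_force: 41.8
```

```bash
python3 - <<'E'
from h import *
go(448,56.5,103)
E
```

```text
t 13.7 ee [445.4  56.9 118. ] yawY 49.2 tiltz [-0.007  0.    -1.   ] shift cm [-0.24  0.14  1.49] turn None j6 0.65
```

servo_tool:
  targets: "-0.1 0.1 0.5 0 4;0 0 0.4 0 4;0 0 0.3 0 4;0 0 0.2 0 4;0 0 0.2 0 4;0 0 0 0 4;0 0 0 0 4"

```text
time_s: 14.4
ee_pos: [449.5, 56.9, 105.4]
tool_rot: [1.094, 2.945, 0.0]
ft_force: [0.9, 0.3, -2.5]
finger_gap: 0.55
finger_force: 41.9
```

servo_tool:
  targets: "0 0 0.2 0 4;0 0 0.15 0 4;0 0 0 0 4;0 0 0 0 4"

```text
time_s: 14.8
ee_pos: [449.5, 56.9, 102.6]
tool_rot: [1.094, 2.944, 0.0]
ft_force: [-4.2, 0.1, 9.8]
finger_gap: 0.554
finger_force: 43.1
```

servo_tool:
  targets: "0 0 0 0 5.2;0 0 0 0 6;0 0 0 0 8.5;0 0 0 0 8.5;0 0 0 0 8.5;0 0 -2 0 8.5;0 0 -4 0 8.5;0 0 -4 0 8.5;0 0 -4 0 8.5;0 0 -4 0 8.5"

```text
time_s: 15.8
ee_pos: [449.1, 56.9, 283.5]
tool_rot: [1.094, 2.945, 0.0]
ft_force: [0.6, -0.1, -0.2]
finger_gap: 0.997
finger_force: 0.0
```

```bash
python3 - <<'E'
from h import *
go(425,-290,300,75)
p=camera_params('wrist');im=snapshot('wrist');np.savez('w6.npz',**p)
I=[outline(448,56.5,25,0,d=124),outline(449.5,57,37,0,d=76)]
overlay(im,'wrist',p,I,(120,60,520,360),2,'pics/o6.png')
E
```

```text
t 15.8 ee [449.1  56.9 283.5] yawY 49.2 tiltz [ 0.  0. -1.] shift cm [-20.83 -27.84  -1.65] turn -25.77815122714165 j6 0.65
```

View pics/o6.png

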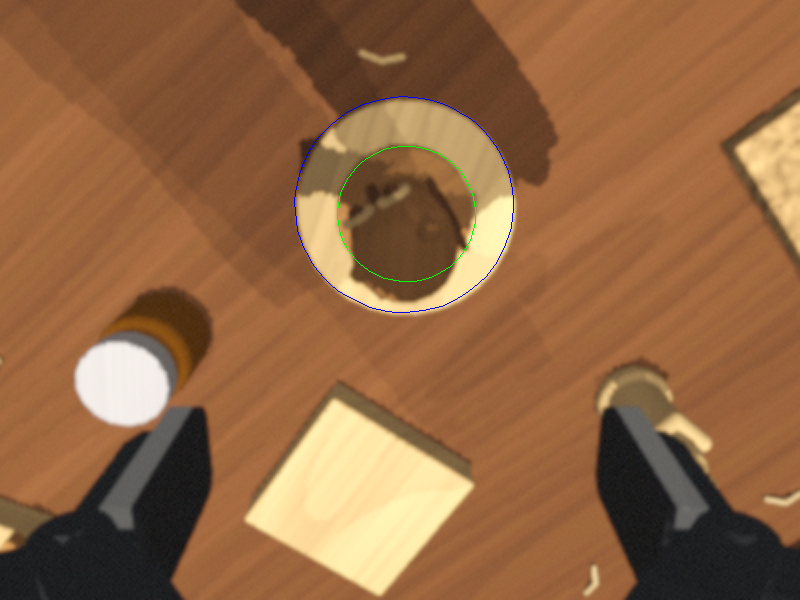

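Owl centred on the round plinth. Square plinth now bare, at crop corners (337,397), (473,485), (380,597), (245,520). On to the cactus.

servo_tool:
  targets: "-2.3 -3.1 -0.3 0 8.5;-2.3 -3.1 -0.3 0 8.5;-2.3 -3.1 -0.3 0 8.5;-2.3 -3.1 -0.3 0 8.5;-2.3 -3.1 -0.3 0 8.5;-2.3 -3.1 -0.3 0 8.5;-2.3 -3.1 -0.3 0 8.5;-2.3 -3.1 -0.3 0 8.5;-2.3 -3.1 -0.3 0 8.5"

```text
time_s: 16.75
ee_pos: [423.5, -291.3, 308.8]
tool_rot: [1.095, 2.945, 0.0]
ft_force: [0.2, -0.1, 1.6]
finger_gap: 0.993
finger_force: 0.0
```

servo_tool:
  targets: "0 0 0 -8 8.5;0 0 0 -8 8.5;0 0 0 -8 8.5;0 0 0 0 8.5;0 0 0 0 8.5"

```text
time_s: 17.25
ee_pos: [423.9, -289.6, 308.7]
tool_rot: [-0.465, -3.107, -0.0]
ft_force: [-0.0, 0.8, 0.0]
finger_gap: 0.992
finger_force: 0.0
```

```bash
python3 - <<'E'
from h import *
q=dict(np.load('w6.npz'))
c=np.array([ray('wrist',(120+u/2-.5,60+v/2-.5),25,q)[:2] for u,v in((337,397),(473,485),(380,597),(245,520))],np.float32)
print('square',c.round(1).tolist(),c.mean(0),cv2.minAreaRect(c))
go(484,-310,120)
p=camera_params('wrist');im=snapshot('wrist');np.savez('w7.npz',**p)
u=proj('wrist',(484,-310,25),p);print(u)
I=[outline(484,-310,25,27,150,85),outline(484,-310,37,10,70,70)]
overlay(im,'wrist',p,I,(120,60,520,360),2,'pics/o7.png')
E
```

```text
square [[510.5, -52.29999923706055], [615.4000244140625, -28.299999237060547], [643.5999755859375, -134.0], [537.5999755859375, -159.89999389648438]] [576.79315 -93.62187] ((577.078857421875, -93.11436462402344), (109.1212158203125, 111.68353271484375), 14.124741554260254)
t 17.25 ee [ 423.9 -289.6  308.7] yawY 73.0 tiltz [-0.  0. -1.] shift cm [-6.34 -0.2  18.87] turn None j6 -0.47
[320.50393956 210.28487097]
```

View pics/o7.png

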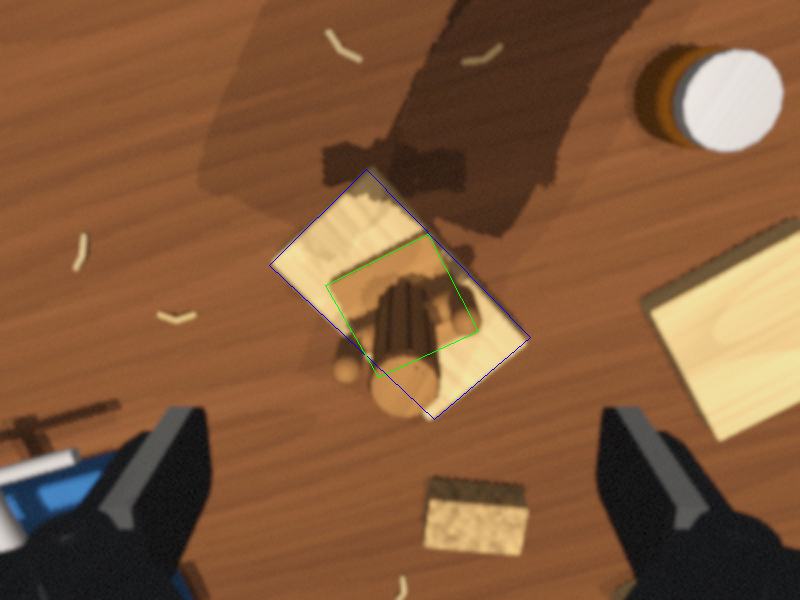

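```bash
python3 - <<'E'
from h import *
p=dict(np.load('w7.npz'))
f=lambda u,v,z: ray('wrist',(120+u/2-.5,60+v/2-.5),z,p)[:2]
A,B,C=f(346,368,113),f(465,312,97),f(405,385,147)
print(A,B,C,(A+B)/2,np.linalg.norm(A-B),np.degrees(np.arctan2(*(B-A)[::-1])))
for u,v in((328,285),(430,235),(478,330)):print(f(u,v,37))
E
```

```text
[ 480.18634884 -338.478707  ] [ 474.71212518 -272.53286409] [ 481.87118291 -307.53783067] [ 477.44923701 -305.50578555] 66.17266294859247 94.74529444706877
[ 456.5117986  -348.67347999]
[ 444.64327648 -280.47337843]
[ 511.7137295  -268.98673147]
```

servo_tool:
  targets: "0 0 0 8.1 8.5;0 0 0 8.1 8.5;0 0 0 8.1 8.5;0 0 0 8.1 8.5;0 0 0 8.1 8.5;0 0 0 8.1 8.5;0 0 0 8.1 8.5;0 0 0 8.1 8.5;0 0 0 0 8.5;0 0 0 0 8.5"

```text
time_s: 18.3
ee_pos: [424.0, -289.5, 308.8]
tool_rot: [2.049, 2.381, -0.0]
ft_force: [0.1, -0.2, -0.1]
finger_gap: 0.993
finger_force: 0.0
```

```bash
python3 - <<'E'
from h import *
go(483,-308,126,8)
E
```

```text
t 18.3 ee [ 424.  -289.5  308.8] yawY 8.6 tiltz [ 0. -0. -1.] shift cm [-2.71  5.56 18.28] turn 0.5878516467081454 j6 0.66
```

servo_tool:
  targets: "-0.9 1.85 0 0.6 8.5;-0.9 1.85 0 0 8.5;-0.9 1.85 0 0 8.5;0 0 3 0 8.5;0 0 4 0 8.5;0 0 4 0 8.5;0 0 3 0 8.5;0 0 2.5 0 8.5;0 0 1.8 0 8.5;0 0 0 0 8.5"

```text
time_s: 19.3
ee_pos: [481.7, -307.7, 123.4]
tool_rot: [-2.059, -2.367, 0.0]
ft_force: [0.9, 0.1, -0.2]
finger_gap: 0.994
finger_force: 0.0
```

```bash
python3 - <<'E'
from h import *
go(483,-308,126,8)
p=camera_params('wrist');im=snapshot('wrist');cv2.imwrite('pics/w8.png',im)
E
```

```text
t 19.3 ee [ 481.7 -307.7  123.4] yawY 8.0 tiltz [-0.003  0.003 -1.   ] shift cm [-0.04  0.13 -0.26] turn -0.0431699132565484 j6 0.72
```

View pics/w8.png

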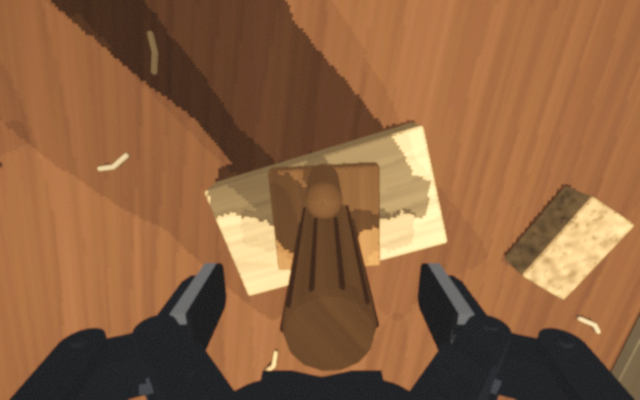

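Cactus column sits centred between the jaws (325,330), foot edge (270,168)–(379,163) nearly square to them. Closing.

servo_tool:
  targets: "0 0 0 -2 2.5;0 0 0 0 2.5;0 0 0 0 2.5;0 0 0 0 2.5;0 0 0 0 2.5;0 0 0 0 2.5;0 0 0 0 2.5;0 0 0 0 2.5"

```text
time_s: 20.15
ee_pos: [483.0, -308.9, 126.6]
tool_rot: [2.022, 2.402, -0.0]
ft_force: [0.4, 0.5, 6.0]
finger_gap: 0.391
finger_force: 40.5
```

servo_tool:
  targets: "0 0 -1 0 2.5;0 0 -2 0 2.5;0 0 -3 0 2.5;0 0 -3 0 2.5;0 0 -3 0 2.5;0 0 0 0 2.5;0 0 0 0 2.5"

```text
time_s: 20.85
ee_pos: [482.7, -308.6, 246.3]
tool_rot: [2.022, 2.403, -0.0]
ft_force: [-0.4, 0.1, -2.3]
finger_gap: 0.392
finger_force: 40.4
```

```bash
python3 - <<'E'
from h import *
e=state()['ee_pos'];go(577,-93.4,e[2],14.3)
p=camera_params('wrist');im=snapshot('wrist')
I=[outline(e[0],e[1],e[2]-124.5+37,10,70,70)]
np.savez('w9.npz',**p)
overlay(im,'wrist',p,I,(120,60,520,360),2,'pics/o9.png')
E
```

```text
t 20.85 ee [ 482.7 -308.6  246.3] yawY 9.8 tiltz [ 0.001 -0.001 -1.   ] shift cm [ 1.960e+01  1.297e+01 -1.000e-02] turn -4.478603874290428 j6 0.68
```

View pics/o9.png

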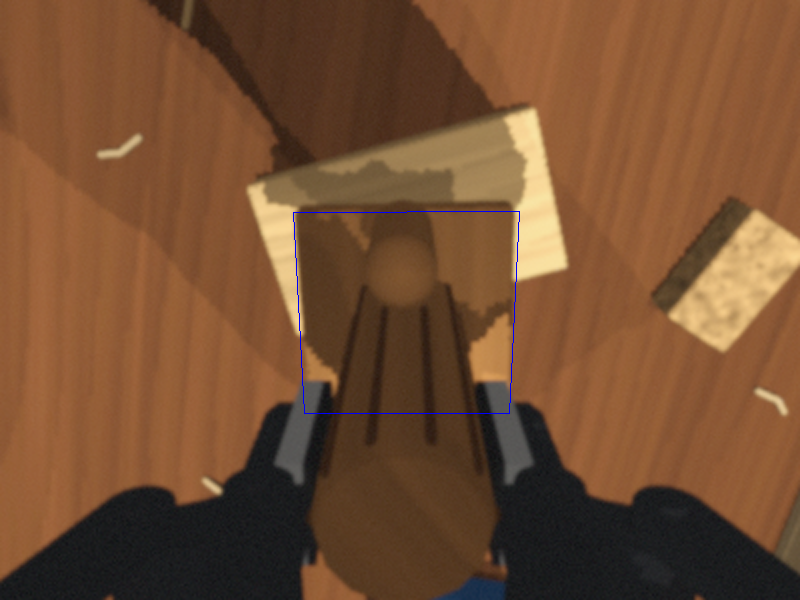

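servo_tool:
  targets: "2.8 1.85 0 0 2.5;2.8 1.85 0 0 2.5;2.8 1.85 0 0 2.5;2.8 1.85 0 0 2.5;2.8 1.85 0 0 2.5;2.8 1.85 0 0 2.5;2.8 1.85 0 -4.5 2.5;0 0 4 0 2.5;0 0 4 0 2.5;0 0 2 0 2.5"

```text
time_s: 21.9
ee_pos: [574.7, -92.2, 141.1]
tool_rot: [-1.922, -2.477, 0.004]
ft_force: [-0.1, -0.1, -0.5]
finger_gap: 0.387
finger_force: 40.4
```

servo_tool:
  targets: "0 0 0 0 2.5;0 0 0 0 2.5"

```text
time_s: 22.1
ee_pos: [576.6, -93.3, 145.5]
tool_rot: [-1.926, -2.48, 0.001]
ft_force: [-0.0, -0.4, -0.6]
finger_gap: 0.391
finger_force: 40.4
```

```bash
python3 - <<'E'
from h import *
go(577,-93.4,127,14.3)
E
```

```text
t 22.1 ee [576.6 -93.3 145.5] yawY 14.3 tiltz [-0.001  0.    -1.   ] shift cm [-0.02  0.04  1.85] turn 0.0182204034215232 j6 1.02
```

servo_tool:
  targets: "0 0 0.6 0 2.5;0 0 0.5 0 2.5;0 0 0.4 0 2.5;0 0 0.2 0 2.5;0 0 0.15 0 2.5;0 0 0 0 2.5;0 0 0 0 2.5"

```text
time_s: 22.8
ee_pos: [576.9, -93.4, 127.4]
tool_rot: [1.927, 2.481, 0.0]
ft_force: [0.6, -0.0, -1.7]
finger_gap: 0.39
finger_force: 40.4
```

servo_tool:
  targets: "0 0 0.1 0 2.5;0 0 0.1 0 2.5;0 0 0 0 2.5"

```text
time_s: 23.1
ee_pos: [577.2, -93.4, 126.6]
tool_rot: [1.926, 2.48, 0.001]
ft_force: [-1.8, 0.1, 8.4]
finger_gap: 0.387
finger_force: 40.8
```

servo_tool:
  targets: "0 0 0 0 4;0 0 0 0 5;0 0 0 0 8.5;0 0 0 0 8.5;0 0 0 0 8.5;0 0 -2 0 8.5;0 0 -4 0 8.5;0 0 -4 0 8.5;0 0 -4 0 8.5;0 0 -3 0 8.5"

```text
time_s: 24.1
ee_pos: [576.9, -93.4, 298.0]
tool_rot: [1.926, 2.479, 0.001]
ft_force: [0.4, -0.6, -0.5]
finger_gap: 0.997
finger_force: 0.0
```

```bash
python3 - <<'E'
from h import *
p=camera_params('wrist');im=snapshot('wrist')
go(560,285,290,94)
I=[outline(577,-93.4,25,14.3,110,110),outline(577,-93.4,37,14.3,70,70)]
overlay(im,'wrist',p,I,(120,60,520,360),2,'pics/o10.png')
E
```

```text
t 24.15 ee [577.7 -93.7 302.3] yawY 14.3 tiltz [ 0.007 -0.002 -1.   ] shift cm [37.13  7.64  1.13] turn -79.67746280319466 j6 1.02
```

View pics/o10.png

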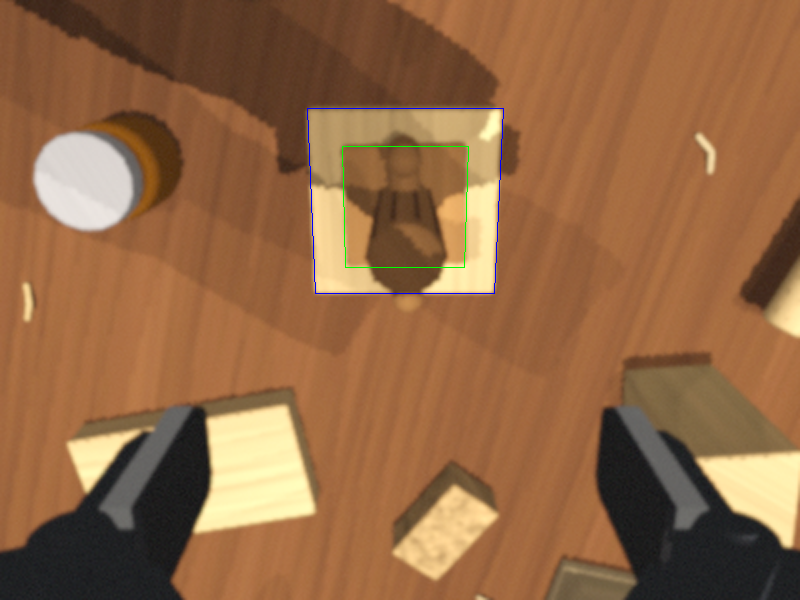

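The cactus sits square and centred on its plinth. My picture budget is used up, so from here I work numerically, using the w3 picture already seen (horse on cork).

```bash
python3 - <<'E'
from h import *
p=dict(np.load('w3.npz'))
A=ray('wrist',(291,123.5),32,p);B=ray('wrist',(351,121.5),32,p);m=(A+B)/2;d=(B-A)[:2];print(A,B,np.linalg.norm(d))
for yaw in(4.2,6):
    a=np.radians(yaw);print('centre',m[:2]+60*np.array([np.cos(a),np.sin(a)]))
# cross-check: foot colour boundary rows along tool axis
im=cv2.imread('pics/w3.png')
for c in(297,346): print([int(x) for x in im[110:135,c,0]])
print([int(x) for x in im[200,280:365,0]])
print([int(x) for x in im[128,280:365,0]])
go(614.3,284.7,290,94.2)
E
```

```text
[565.80431371 251.18995026  32.        ] [559.68098163 308.53159711  32.        ] 57.667665630904615
centre [622.5815163  284.25506551]
centre [622.41396139 286.13248148]
[97, 97, 97, 94, 90, 85, 84, 90, 93, 99, 102, 100, 89, 71, 67, 76, 81, 81, 82, 80, 81, 80, 84, 82, 84]
[76, 81, 83, 84, 89, 92, 91, 90, 87, 82, 67, 53, 49, 55, 55, 58, 58, 58, 56, 58, 58, 54, 62, 56, 57]
[127, 119, 112, 109, 106, 107, 112, 116, 120, 121, 118, 114, 107, 95, 84, 87, 91, 91, 94, 93, 91, 88, 81, 63, 41, 35, 34, 34, 34, 33, 37, 34, 33, 35, 35, 33, 33, 37, 29, 32, 35, 34, 31, 33, 32, 31, 37, 38, 35, 38, 39, 44, 48, 49, 52, 49, 53, 50, 48, 43, 40, 46, 49, 49, 49, 47, 51, 52, 51, 51, 53, 56, 63, 70, 67, 68, 67, 64, 65, 65, 66, 70, 68, 77, 86]
[94, 93, 97, 99, 103, 108, 108, 107, 93, 79, 71, 75, 81, 83, 81, 83, 80, 82, 76, 78, 79, 77, 77, 79, 79, 80, 77, 70, 57, 46, 47, 48, 44, 43, 37, 36, 27, 28, 23, 24, 25, 26, 25, 29, 34, 47, 46, 57, 57, 61, 64, 64, 61, 61, 59, 57, 61, 62, 61, 58, 58, 59, 59, 58, 61, 59, 56, 58, 54, 53, 54, 64, 73, 79, 82, 85, 82, 81, 82, 84, 85, 85, 83, 85, 84]
t 24.15 ee [577.7 -93.7 302.3] yawY 14.3 tiltz [ 0.007 -0.002 -1.   ] shift cm [35.76 12.9   1.17] turn -79.87746280319465 j6 1.02
```

servo_tool:
  targets: "3.6 1.29 0 0 8.5;3.6 1.29 0 0 8.5;3.6 1.29 0 0 8.5;3.6 1.29 0 0 8.5;3.6 1.29 0 0 8.5;3.6 1.29 0 0 8.5;3.6 1.29 0 0 8.5;3.6 1.29 0 0 8.5;3.6 1.29 0 0 8.5;3.4 1.29 0 0 8.5"

```text
time_s: 25.15
ee_pos: [613.1, 287.2, 294.9]
tool_rot: [-1.927, -2.481, 0.0]
ft_force: [0.7, -0.7, 0.5]
finger_gap: 0.991
finger_force: 0.0
```

servo_tool:
  targets: "0 0 0 -8 8.5;0 0 0 -8 8.5;0 0 0 -8 8.5;0 0 0 -8 8.5;0 0 0 -8 8.5;0 0 0 -8 8.5;0 0 0 -8 8.5;0 0 0 -8 8.5;0 0 0 -8 8.5;0 0 0 -8 8.5"

```text
time_s: 26.15
ee_pos: [613.3, 285.4, 294.8]
tool_rot: [0.128, -3.138, 0.0]
ft_force: [-0.2, -0.0, 0.5]
finger_gap: 0.996
finger_force: 0.0
```

servo_tool:
  targets: "0 0 0 0 8.5;0 0 0 0 8.5"

```text
time_s: 26.35
ee_pos: [613.2, 285.4, 295.0]
tool_rot: [0.112, -3.139, 0.0]
ft_force: [-0.0, 1.0, -0.0]
finger_gap: 0.993
finger_force: 0.0
```

```bash
python3 - <<'E'
from h import *
go(614.3,284.7,104,94.2)
E
```

```text
t 26.35 ee [613.2 285.4 295. ] yawY 94.1 tiltz [-0. -0. -1.] shift cm [-0.11 -0.07 19.1 ] turn -0.11271684617928202 j6 0.24
```

servo_tool:
  targets: "-0.1 0 4 0 8.5;0 0 4 0 8.5;0 0 4 0 8.5;0 0 3 0 8.5;0 0 2 0 8.5;0 0 1.3 0 8.5;0 0 0.7 0 8.5;0 0 0 0 8.5;0 0 0 0 8.5"

```text
time_s: 27.25
ee_pos: [614.7, 285.6, 106.3]
tool_rot: [-0.117, 3.138, 0.001]
ft_force: [0.2, 0.2, 0.6]
finger_gap: 0.995
finger_force: 0.0
```

servo_tool:
  targets: "0 0 0 0 2;0 0 0 0 2;0 0 0 0 2;0 0 0 0 2;0 0 0 0 2;0 0 0 0 2;0 0 0 0 2;0 0 0 0 2"

```text
time_s: 28.05
ee_pos: [614.3, 285.5, 105.8]
tool_rot: [-0.119, 3.139, 0.0]
ft_force: [-1.9, -0.6, 6.0]
finger_gap: 0.37
finger_force: 39.5
```

servo_tool:
  targets: "0 0 -1 0 2;0 0 -2 0 2;0 0 -3 0 2;0 0 -4 0 2;0 0 -4 0 2;0 0 0 0 2;0 0 0 0 2"

```text
time_s: 28.75
ee_pos: [614.5, 285.6, 246.2]
tool_rot: [-0.118, 3.138, 0.001]
ft_force: [-0.6, 0.3, -1.9]
finger_gap: 0.366
finger_force: 39.7
```

```bash
python3 - <<'E'
from h import *
a=np.radians(27); o=8.5
go(484-o*np.cos(a),-310-o*np.sin(a),245,117)
go(350,60,245)
s=state();print(s['finger_force'],s['finger_gap'])
p=camera_params('wrist');im=snapshot('wrist');cv2.imwrite('pics/w11.png',im);np.savez('w11.npz',**p)
E
```

```text
t 28.75 ee [614.5 285.6 246.2] yawY 94.3 tiltz [ 0.002  0.    -1.   ] shift cm [ 18.28 -58.73   0.07] turn -22.67950549150244 j6 0.24
t 28.75 ee [614.5 285.6 246.2] yawY 94.3 tiltz [ 0.002  0.    -1.   ] shift cm [ 28.07 -20.5    0.06] turn None j6 0.24
39.69628930091858 0.3658288429913975
```

```bash
python3 - <<'E'
from h import *
a=cv2.imread('pics/w2.png',0);b=cv2.imread('pics/w11.png',0)
T=a[180:250,297:343]   # tail/trunk patch, fixed to the hand
r=cv2.matchTemplate(b[160:270,270:370],T,cv2.TM_CCOEFF_NORMED);print(cv2.minMaxLoc(r),'same would be (27,20)')
T=a[130:165,262:300]; r=cv2.matchTemplate(b[110:200,240:330],T,cv2.TM_CCOEFF_NORMED);print(cv2.minMaxLoc(r),'(22,20)')
E
```

```text
(-0.24995329976081848, 0.9425477385520935, (52, 0), (27, 18)) same would be (27,20)
(-0.6224620938301086, 0.5441796183586121, (51, 53), (3, 18)) (22,20)
```

servo_tool:
  targets: "0 0 -3 0 2;1.22 -3.92 0 0 2;1.22 -3.92 0 0 2;1.22 -3.92 0 0 2;1.22 -3.92 0 0 2;1.22 -3.92 0 0 2;1.22 -3.92 0 0 2;1.22 -3.92 0 0 2;1.22 -3.92 0 0 2"

```text
time_s: 29.7
ee_pos: [539.3, -36.0, 273.7]
tool_rot: [0.118, -3.136, -0.001]
ft_force: [-0.1, -0.7, -2.2]
finger_gap: 0.368
finger_force: 39.8
```

servo_tool:
  targets: "1.22 -3.92 0 0 2;1.22 -3.92 0 0 2;1.22 -3.92 0 0 2;1.22 -3.92 0 0 2;1.22 -3.92 0 0 2;1.22 -3.92 0 0 2;1.22 -3.92 0 0 2;0 0 0 0 2;0 0 0 0 2"

```text
time_s: 30.6
ee_pos: [475.3, -315.2, 273.4]
tool_rot: [0.115, -3.137, -0.004]
ft_force: [0.3, 0.9, -2.4]
finger_gap: 0.362
finger_force: 40.0
```

servo_tool:
  targets: "0 0 0 -5.7 2;0 0 0 -5.7 2;0 0 0 -5.7 2;0 0 0 -5.6 2;0 0 0 0 2;0 0 0 0 2"

```text
time_s: 31.2
ee_pos: [476.2, -313.6, 274.9]
tool_rot: [0.731, -3.055, -0.001]
ft_force: [-0.2, -0.4, -1.2]
finger_gap: 0.362
finger_force: 40.0
```

```bash
python3 - <<'E'
from h import *
a=np.radians(27); o=8.5
go(484-o*np.cos(a),-310-o*np.sin(a),108,117)
E
```

```text
t 31.2 ee [ 476.2 -313.6  274.9] yawY 116.9 tiltz [-0.001  0.001 -1.   ] shift cm [-1.000e-02 -4.000e-02  1.669e+01] turn -0.07198508893262101 j6 -1.2
```

servo_tool:
  targets: "0 0 3 0 2;0 0 4 0 2;0 0 4 0 2;0 0 3 0 2;0 0 1.5 0 2;0 0 0.5 0 2;0 0 0 0 2;0 0 0 0 2"

```text
time_s: 32.0
ee_pos: [476.6, -314.8, 116.3]
tool_rot: [-0.733, 3.054, -0.002]
ft_force: [0.3, -0.4, -2.3]
finger_gap: 0.36
finger_force: 40.0
```

servo_tool:
  targets: "0 0 0.1 0 2;0 0 0.1 0 2;0 0 0 0 2;0 0 0 0 2"

```text
time_s: 32.4
ee_pos: [476.1, -314.7, 113.5]
tool_rot: [-0.734, 3.054, -0.001]
ft_force: [-0.6, -0.1, -0.5]
finger_gap: 0.365
finger_force: 40.0
```

servo_tool:
  targets: "0 0 0.15 0 2;0 0 0.1 0 2;0 0 0 0 2;0 0 0 0 2"

```text
time_s: 32.8
ee_pos: [476.1, -314.7, 110.9]
tool_rot: [-0.734, 3.055, -0.0]
ft_force: [-0.8, 0.0, 0.1]
finger_gap: 0.365
finger_force: 40.4
```

servo_tool:
  targets: "0 0 0.1 0 2;0 0 0 0 2;0 0 0 0 2"

```text
time_s: 33.1
ee_pos: [476.1, -314.9, 110.7]
tool_rot: [-0.734, 3.054, -0.002]
ft_force: [-2.3, 1.0, 9.0]
finger_gap: 0.368
finger_force: 41.3
```

Contact. I'll release, retreat and check numerically.

servo_tool:
  targets: "0 0 0 0 3.6;0 0 0 0 4.4;0 0 0 0 8.5;0 0 0 0 8.5;0 0 0 0 8.5;0 0 0 0 8.5;0 0 -2 0 8.5;0 0 -4 0 8.5;0 0 -4 0 8.5;0 0 -4 0 8.5"

```text
time_s: 34.1
ee_pos: [475.9, -314.4, 251.3]
tool_rot: [0.734, -3.055, -0.0]
ft_force: [0.3, -0.2, -0.1]
finger_gap: 0.995
finger_force: 0.0
```

servo_tool:
  targets: "0 0 -3 0 8.5;3 0 0 0 8.5;3 0 0 0 8.5;0 0 0 0 8.5;0 0 0 0 8.5;0 0 0 0 8.5"

```text
time_s: 34.7
ee_pos: [423.1, -341.7, 279.7]
tool_rot: [-0.734, 3.054, 0.0]
ft_force: [0.1, 0.2, -0.1]
finger_gap: 0.991
finger_force: 0.0
```

```bash
python3 - <<'E'
from h import *
p=camera_params('wrist');im=snapshot('wrist');cv2.imwrite('pics/w12.png',im);top=snapshot('top');cv2.imwrite('pics/top12.png',top)
print(state()['ee_pos'],state()['ft_force'])
# rectify plane z=37 into plinth frame, 1 px/mm, centre (484,-310), yaw 27
def rect(z,S=110):
    a=np.radians(27);g=[]
    for x,y in((-S,-S),(S,-S),(S,S),(-S,S)):
        g.append(proj('wrist',(484+x*np.cos(a)-y*np.sin(a),-310+x*np.sin(a)+y*np.cos(a),z),p))
    H=cv2.getPerspectiveTransform(np.float32(g),np.float32([(0,0),(2*S,0),(2*S,2*S),(0,2*S)]))
    return cv2.warpPerspective(im,H,(2*S,2*S))
R=rect(37);hsv=cv2.cvtColor(R,cv2.COLOR_BGR2HSV)
# cross rows in y at several x; saturation profile
for x in(-50,-30,-15): print('x',x,[int(v) for v in hsv[110-50:110+50:2,110+x,1]])
for y in(-24,24): print('y',y,[int(v) for v in hsv[110+y,110-90:110+90:3,1]])
E
```

```text
[ 423.22396286 -341.58327468  279.57813118] [-0.39732979  0.02162018 -0.59374159]
x -50 [156, 158, 160, 159, 152, 112, 95, 94, 98, 122, 145, 147, 146, 147, 146, 149, 149, 151, 153, 154, 151, 165, 161, 155, 140, 161, 153, 153, 158, 155, 156, 159, 158, 152, 156, 158, 157, 158, 147, 123, 120, 117, 117, 119, 119, 122, 135, 154, 161, 158]
x -30 [159, 154, 159, 160, 134, 104, 97, 96, 98, 115, 143, 148, 146, 147, 148, 148, 157, 154, 158, 149, 157, 147, 152, 154, 146, 159, 151, 148, 156, 158, 154, 154, 163, 157, 155, 155, 152, 152, 156, 128, 120, 117, 118, 117, 118, 123, 140, 159, 162, 159]
x -15 [158, 160, 157, 154, 122, 100, 97, 97, 96, 100, 137, 147, 147, 146, 149, 157, 158, 154, 154, 154, 154, 156, 159, 162, 155, 167, 158, 158, 154, 156, 159, 155, 153, 161, 155, 158, 158, 160, 152, 137, 118, 117, 117, 114, 114, 126, 152, 157, 159, 160]
y -24 [159, 162, 148, 132, 122, 121, 122, 117, 118, 129, 156, 159, 149, 147, 145, 147, 145, 146, 148, 147, 147, 146, 144, 146, 143, 146, 147, 146, 147, 147, 145, 144, 145, 146, 146, 148, 148, 148, 149, 147, 146, 147, 146, 145, 145, 145, 148, 148, 143, 131, 88, 84, 91, 133, 157, 157, 159, 161, 157, 157]
y 24 [147, 152, 152, 145, 126, 120, 121, 121, 121, 145, 155, 156, 158, 158, 158, 157, 155, 155, 155, 157, 152, 158, 153, 157, 156, 160, 155, 156, 148, 148, 145, 147, 146, 146, 147, 147, 147, 145, 146, 146, 145, 145, 146, 148, 148, 145, 149, 149, 146, 109, 88, 88, 92, 112, 153, 158, 158, 155, 157, 161]
```

In the plinth frame the horse's foot spans x -62 to +58 and y -31 to +28 mm. That makes it centred within about 3 mm and aligned, so I'm handing in.

```bash
python3 -c "
from plant import *
print(hand_in())"
```

```text
the job is handed in; nothing more can be done
None
```

Job handed in at about 35 s of the 128 s allowed: by my camera checks the owl is on the round plinth, the cactus square on the square one and the horse lengthwise on the oblong one, all upright, released and within about 3 mm of centre; the verdict was not shown.

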